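Sort pierced from blind bisque beads with a needle tool

TASK

Check the four big bisque beads on the wooden bead board before they are painted: take the needle tool out of its stand and feel down the bore of each bead in turn, gently, working along the row from the robot's left end to its right. Stand every bead that turns out blind (not pierced right through) upright on the floor of the seconds tray, and leave the sound ones standing in their nests. Hang the needle tool back in its hole in the stand, and do not knock over or shove the brush pot, the glaze bottle or the egg cup.

Things in the scene. Friction and masses are not known exactly. Their poses are not given: they have to be found in the camera images.
- board: Wooden bead board, fixed, 66 (x) x 262 (y) x 16 mm high; origin at the centre of its underside, z up, y along the row of nests towards the robot's left. A bead stands in each nest, 66 mm apart, all alike outside: bisque barrels 40 mm tall, 33 mm wide (straight from 6 to 34 mm up, chamfered to 26 mm at both ends), 45 to 70 g. The beads themselves are not tracked.
- nest_1 (a point): Robot's leftmost nest: centre of its floor, 11 mm above the table. A round recess 36 mm wide, 5 mm deep; its bead stands centred within 1 mm, from 11 to 51 mm above the table. In every bead (nests 1 to 4) the bore is upright and 12 mm wide: in a sound bead a pin goes down 40 mm, to the nest floor; in a blind one a hard web stops it 22 mm below the mouth (come down on it slowly, about 20 mm/s).
- nest_2 (a point): Nest 2, second from the robot's left: centre of its floor, 11 mm above the table. Same nest and same looking bead as nest 1. Which beads are blind, and how many, is not told.
- nest_3 (a point): Nest 3, third from the robot's left: centre of its floor, 11 mm above the table. Same nest and same looking bead as nest 1. Which beads are blind, and how many, is not told.
- nest_4 (a point): Nest 4, the robot's rightmost: centre of its floor, 11 mm above the table. Same nest and same looking bead as nest 1. Which beads are blind, and how many, is not told.
- needle_tool: Potter's needle tool, loose, about 30 g, 139 mm long, hanging upright in its stand with the needle down; origin at the tip of the needle, z along the tool towards the end of the handle. From the tip: steel needle 4 mm thick up to 44 mm, brass ferrule tapering to 10 mm thick up to 70 mm, a flat-bottomed collar 20 mm wide from 70 to 75 mm, then a plain round handle 14 mm thick from 80 to 134 mm.
- pin_tip (a point): Tip of the needle
- pin_grip (a point): Middle of the needle tool's handle, 108 mm above the tip; a good place to hold it
- stand: Oak tool stand, fixed, 96 (x) x 60 (y) mm and 85 mm tall, origin at the centre of its underside, z up: a 14 mm top plate on two end walls. A dark wooden modelling tool, fixed, 13 mm thick, sticks up 36 mm out of the plate at x = +34 mm, 56 mm from the needle tool's hole, so the needle tool is best gripped with one finger on either side in the stand's y direction.
- stand_hole (a point): Centre of the needle tool's hole, level with the upper face of the plate, 85 mm above the table, at x = -22 mm in the stand. The hole is 14 mm wide and goes through the plate; the tool hangs in it by its collar, with the tip 70 mm below this point.
- tray: Seconds tray, a shallow oak tray, fixed, 212 (x) x 152 (y) mm outside, walls 6 mm thick and 22 mm high above the table, floor 6 mm above the table; origin at the centre of its underside, z up.
- egg_cup: Chipped bisque egg cup, 44 mm wide, 50 mm tall, about 60 g, loose, standing in the tray wherever it was left; origin at the centre of its underside, z up. A bystander: there is room for blind beads beside it.
- brush_pot: White pot of brushes, loose, about 0.3 kg: pot 68 mm wide and 85 mm tall, brushes up to 170 mm above the table that keep within 40 mm of its axis; origin at the centre of its underside. It stands on the table close by the far side of the bead board. A bystander.
- glaze_bottle: White underglaze bottle, loose, about 0.14 kg, 48 mm wide and 120 mm tall; origin at the centre of its underside. It stands on the table close by the robot's side of the bead board. A bystander.
Mind the look-alikes: they are no part of the job. Of the things that look like the needle_tool, the smallest one is meant. There is more than one size of the stand; the one meant has the size given above.

How it is judged:
On the way, in this order (a step that is already met when the one before it is completed fails the run):
1. the needle is felt down the bore of the bead in nest 1, at least 18 mm below its mouth (horizontal distance between pin_tip and nest_1 below 0.007 m and z of pin_tip in the frame of nest_1 below 0.022 m and angle between needle_tool's own z axis and vertical below 0.3 rad), for 0.05 s.
2. the needle is felt down the bore of the bead in nest 2, at least 18 mm below its mouth (horizontal distance between pin_tip and nest_2 below 0.007 m and z of pin_tip in the frame of nest_2 below 0.022 m and angle between needle_tool's own z axis and vertical below 0.3 rad), for 0.05 s.
3. the needle is felt down the bore of the bead in nest 3, at least 18 mm below its mouth (horizontal distance between pin_tip and nest_3 below 0.007 m and z of pin_tip in the frame of nest_3 below 0.022 m and angle between needle_tool's own z axis and vertical below 0.3 rad), for 0.05 s.
4. the needle is felt down the bore of the bead in nest 4, at least 18 mm below its mouth (horizontal distance between pin_tip and nest_4 below 0.007 m and z of pin_tip in the frame of nest_4 below 0.022 m and angle between needle_tool's own z axis and vertical below 0.3 rad), for 0.05 s.
At the end, for the whole second after the job is handed in: Every blind bead stands upright (0.15 rad, either way up) on the seconds tray's floor, its axis 15 mm or more inside the walls; the sound beads are in their own nests, within 6 mm of their start; the needle tool hangs by its collar in its hole in the stand, upright within 0.15 rad, at rest (x of blind_bead_1_centre in the frame of tray between -0.085 and 0.085 m and y of blind_bead_1_centre in the frame of tray between -0.056 and 0.056 m and z of blind_bead_1_centre in the frame of tray between 0.018 and 0.036 m and (angle between blind_bead_1_centre's own z axis and vertical below 0.15 rad or angle between blind_bead_1_centre's own z axis and vertical above 2.99 rad) and x of blind_bead_2_centre in the frame of tray between -0.085 and 0.085 m and y of blind_bead_2_centre in the frame of tray between -0.056 and 0.056 m and z of blind_bead_2_centre in the frame of tray between 0.018 and 0.036 m and (angle between blind_bead_2_centre's own z axis and vertical below 0.15 rad or angle between blind_bead_2_centre's own z axis and vertical above 2.99 rad) and distance of each of sound_bead_1_centre, sound_bead_2_centre from where it was at the start of the episode below 0.006 m and horizontal distance between pin_tip and stand_hole below 0.012 m and z of pin_tip in the frame of stand_hole between -0.076 and -0.064 m and angle between needle_tool's own z axis and vertical below 0.15 rad and linear speed of needle_tool below 0.02 m/s); the robot touches nothing.
It fails at once if the brush pot is shoved more than 25 mm or tipped (distance of brush_pot from where it was at the start of the episode above 0.025 m or angle between brush_pot's own z axis and vertical above 0.3 rad).
It fails at once if the glaze bottle is shoved more than 25 mm or tipped (distance of glaze_bottle from where it was at the start of the episode above 0.025 m or angle between glaze_bottle's own z axis and vertical above 0.3 rad).
It fails at once if the egg cup is shoved more than 25 mm or tipped (distance of egg_cup from where it was at the start of the episode above 0.025 m or angle between egg_cup's own z axis and vertical above 0.3 rad).
It fails at once if the needle is pushed against a bead with more than 40 N (contact force between needle_tool and sound_bead_1 above 40 N or contact force between needle_tool and sound_bead_2 above 40 N or contact force between needle_tool and blind_bead_1 above 40 N or contact force between needle_tool and blind_bead_2 above 40 N).
It also fails if it takes over 72 s, if anything falls off the work surface, if the arm or the gripper's body presses on something with over 40 N, if the wrist force passes 120 N, or if a joint passes its speed limit or range.

ROBOT

A 6-joint arm with a two-finger parallel gripper is mounted at the origin on the work surface. World frame = base frame: x ahead of the robot, y to its left, z up, the work surface at z = 0. Lengths are in m, angles in rad, forces in N, time in s.
With the tool pointing down it reaches from about 0.4 to 0.825 m from the base axis. Payload 7 kg.
Tool frame: the origin (TCP) lies between the finger pads; the fingertips stand 8 mm ahead of it and the grasp point (between the pads) lies 11 mm behind it (arm.finger_overhang is the distance from the TCP to the fingertips, in m); z points along the fingers, y is the line along which they close (so a half turn about z gives the same grasp; the last joint's range is limited). The gripper opens to 88 mm and grips with 3 to 60 N. Pads are 19 mm wide; open, the fingers measure 130 mm over their backs; the gripper's body (78 mm by 193 mm) begins 47 mm behind the grasp point.
Start: joints at [1.39, 0.359, 0.012, 0, -1.224, -0.288], TCP at [0.305, 0.602, 0.235] pointing down, gripper open.
Joint ranges: [-3.07, 3.07], [-1.43, 2.12], [-1.02, 1.25], [-3.03, 1.67], [-3.05, -0], [-3.03, 3.03]. Speed limits (rad/s): [2.39, 2.39, 3.01, 3.14, 3.14, 3.14].

INTERFACE

Orientations are given as [roll, pitch, yaw] about the fixed x, y, z axes, in that order (R = Rz(yaw) Ry(pitch) Rx(roll)).
In Python, from station import arm gives the robot as it stands.
- The arm moves only by the tool move_arm, never from a script. Its argument "rows" is text: rows parted by semicolons, each of 7 numbers parted by spaces: the turn, a rotation vector about the tool's x, y, z in degrees, then the shift along the tool's x, y, z in m, then the finger opening in m, from 0 to 0.0876. A call has 1 to 8 rows; each row shifts and turns the commanded pose from where the row before left it, along the tool's axes as they then stand; what a row does not reach is not made up. A row lasts 1/8 s, in which the tool goes at most 62.5 mm and 10.7 degrees, less where a joint would pass 70% of its speed; a pose out of reach is approached as far as the arm can. A call is refused whole if a number of a shift passes 0.0625 or a number of a turn 10.7, either way. A call with a gripper value outside its range is refused whole. The fingers move at their own pace and stop on an object; "squeeze" is the grip in N (left out, the last holds). Time passes only in rows, so rows that do not move let the fingers close. It gives the time, the measured TCP pose, the force, the opening and the grip force at its end, in the units of the state.
- arm.get_state(): the state, without advancing time (a new reading comes with each control period).
- arm.grab_frame(name): name is "scene" or "top" or "wrist"; returns (picture, depth): 420x560x3 uint8, blue, green, red; 420x560 float32, m along the optical axis (not along the pixel's ray), 0 where there is no reading.
- arm.camera_model(name): a dict with "mtx" (3x3 intrinsics, pixels), "camera_from_world" (4x4, takes a point from world to camera coordinates); the wrist camera has in their place "mount" (4x4, takes a point from camera to tool coordinates, whose origin is the TCP and whose axes are the flange's). Camera axes: x right, y down, z forward; pixel columns grow to the right and rows downward; lengths in m; the calibration is good to about 2 mm. A picture is of the moment at which its call begins: read the wrist's pose just before it. camera_model takes no time and is no camera call.
- arm.job_done(): hands the job in; it is judged then, once.
The state is a dict: "t": time; "q": joint angles; "qd": joint speeds; "joint_efforts": joint torques, N m; "eef_pos": TCP position; "ee_rot": TCP orientation; "force": force on the tool from outside, world axes, zero at the start; "moment": the same for the moment, N m; "width": finger opening in m; "gripper_force": force on a finger pad.
Only numpy, scipy, OpenCV 4.12 (cv2) and the standard library are available. Lean on these libraries where they do the work, as an engineer would, in place of code of your own. Each camera call takes 0.05 s, during which the arm holds its last target. There are 200 camera calls.

## Working session

There is one attempt and no reset: what is moved stays moved. The work goes in short steps, Python scripts to look and compute and a tool call to move; the robot and the scene stay as the last step left them, time stands still between calls to the robot, and variables do not carry over. Pictures are saved under pics/ and viewed, at most 10 in all, crops included, and the job is handed in when it is done.

Besides the shell and the picture viewer there is one more tool, called after "Emit:" as a command line: name --argument value ..., lists and objects as JSON in quotes. move_arm: Moves the arm, as the interface text tells. Its arguments: {"type":"object","properties":{"rows":{"type":"string"},"squeeze":{"type":"number"}},"required":["rows"]}

```bash
ls; mkdir -p pics; python3 - <<'E'
from station import arm
import cv2,numpy as np
s=arm.get_state();print(s['t'],s['eef_pos'],s['ee_rot'],s['width'],s['force'])
ims=[]
for n in('scene','top'):
    p,d=arm.grab_frame(n);np.savez('pics/'+n+'.npz',p=p,d=d);cv2.imwrite(f'pics/{n}0.png',p)
    m=arm.camera_model(n);print(n,np.round(m['mtx'],1).tolist(),np.round(m['camera_from_world'],3).tolist())
E
```

```text
pics
0.0 [0.30477898 0.60171903 0.23360033] [ 3.13988163e+00 -1.63288749e-04 -4.68907959e-01] 0.08766340929231062 [-0.24619834  0.30431922  0.51133113]
scene [[465.2, 0.0, 282.0], [0.0, 465.2, 213.7], [0.0, 0.0, 1.0]] [[-0.805, 0.593, -0.019, 0.397], [0.383, 0.495, -0.78, -0.139], [-0.453, -0.636, -0.625, 1.343], [0.0, 0.0, 0.0, 1.0]]
top [[483.0, 0.0, 275.4], [0.0, 483.0, 214.1], [0.0, 0.0, 1.0]] [[0.009, -0.999, 0.034, 0.026], [-0.985, -0.015, -0.172, 0.537], [0.172, -0.032, -0.985, 1.08], [0.0, 0.0, 0.0, 1.0]]
```

View pics/top0.png

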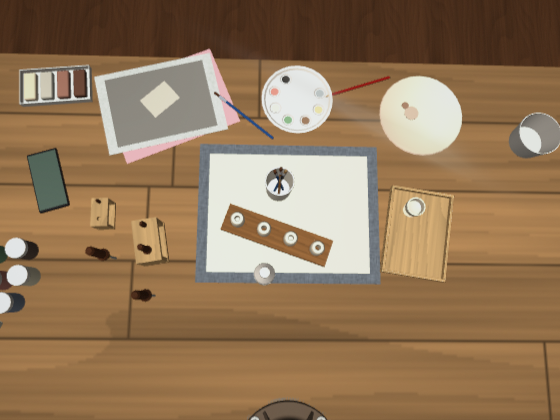

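View pics/scene0.png

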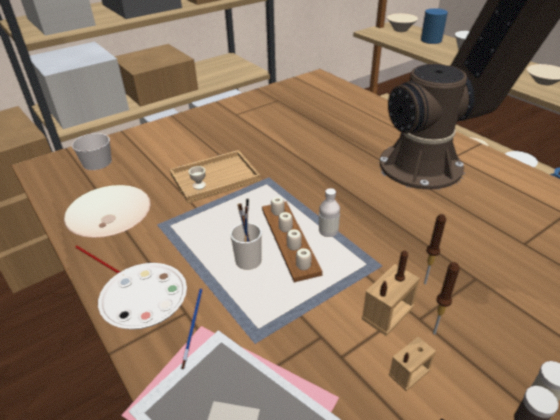

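Top view: board with four beads at (237,218), (264,228), (291,238), (317,247). The pot is at (279,185), the bottle at (264,272), the tray at (418,233) and the egg cup at (414,206). Needle-tool candidates are the two free-standing ones at (97,252) and (143,295), and those in the bigger stand at (144,224)/(144,249). The small stand at (103,213) has a miniature pair. Next I'll measure sizes in one close crop.

```bash
cat > h.py <<'E'
import numpy as np,cv2
from station import arm
def ray(n,u,v,z):
    m=arm.camera_model(n);K=m['mtx'];T=np.array(m['camera_from_world']);R=T[:3,:3];c=-R.T@T[:3,3]
    d=R.T@np.linalg.solve(K,[u,v,1]);return c+d*(z-c[2])/d[2]
def cloud(n,p,d):
    m=arm.camera_model(n);K=np.array(m['mtx']);T=np.linalg.inv(m['camera_from_world'])
    v,u=np.indices(d.shape);P=np.stack([(u-K[0,2])/K[0,0]*d,(v-K[1,2])/K[1,1]*d,d],-1)
    return P@T[:3,:3].T+T[:3,3]
E
python3 - <<'E'
from h import *
a=np.load('pics/top.npz');b=np.load('pics/scene.npz')
c1=cv2.resize(a['p'][190:310,75:185],None,fx=5,fy=5,interpolation=2)[:600,:400]
c1=cv2.resize(a['p'][190:305,80:170],(400,511),interpolation=2)
c2=cv2.resize(b['p'][200:400,350:475],(319,511),interpolation=2)
cv2.imwrite('pics/c1.png',np.hstack([c1,c2]))
W=cloud('top',a['p'],a['d'])
for u,v in[(103,213),(149,241),(160,240),(144,224),(144,249),(97,252),(143,295),(237,211),(418,240)]:
    print((u,v),np.round(W[v,u],3))
# stand plate mask: points z in .078-.09, and .055-.09 heights
for lo,hi in((.08,.09),(.05,.08),(.09,.2)):
    m=((W[...,2]>lo)&(W[...,2]<hi)).astype(np.uint8);m[:,200:]=0
    n,l,st,ce=cv2.connectedComponentsWithStats(m)
    for i in range(1,n):
        if st[i,4]>15:
            P=W[l==i];print(lo,st[i],np.round(P.mean(0),3),np.round(P.max(0)-P.min(0),3),P[:,2].max().round(3), cv2.minAreaRect(P[:,:2].astype(np.float32)))
E
```

```text
(103, 213) [0.531 0.425 0.061]
(149, 241) [0.466 0.313 0.082]
(160, 240) [0.477 0.304 0.011]
(144, 224) [0.5   0.319 0.111]
(144, 249) [0.442 0.309 0.143]
(97, 252) [0.433 0.397 0.167]
(143, 295) [0.348 0.302 0.156]
(237, 211) [0.548 0.123 0.019]
(418, 240) [ 0.485 -0.314  0.008]
0.08 [131 218  31  46 955] [0.467 0.318 0.086] [0.101 0.071 0.01 ] 0.09 ((0.467251718044281, 0.319225549697876), (0.09646974503993988, 0.057531729340553284), 10.39152717590332)
0.05 [ 90 198  20  29 518] [0.533 0.434 0.059] [0.066 0.041 0.029] 0.079 ((0.5336614847183228, 0.43484777212142944), (0.06597641110420227, 0.040044184774160385), 1.755388617515564)
0.05 [157 218   3  14  23] [0.508 0.299 0.068] [0.03  0.006 0.027] 0.078 ((0.50397127866745, 0.2991650402545929), (0.030194299295544624, 0.003946731332689524), 7.610890865325928)
0.05 [  5 238  25  21 402] [0.448 0.606 0.069] [0.044 0.046 0.025] 0.075 ((0.44832494854927063, 0.6082034707069397), (0.04550914466381073, 0.04422936588525772), 38.05604553222656)
0.05 [137 255  28  10  48] [0.422 0.305 0.065] [0.02  0.054 0.029] 0.08 ((0.420825332403183, 0.3098926
[... 638 characters left out ...]
  39] [0.5   0.323 0.109] [0.014 0.013 0.037] 0.127 ((0.5026848316192627, 0.3244856297969818), (0.01536085456609726, 0.011281751096248627), 9.742453575134277)
0.09 [137 244  15  11 102] [0.444 0.312 0.127] [0.018 0.017 0.068] 0.158 ((0.44488850235939026, 0.31400439143180847), (0.01511091087013483, 0.018313344568014145), 43.7968864440918)
0.09 [ 85 247  25  14 231] [0.432 0.401 0.147] [0.024 0.022 0.098] 0.193 ((0.433118611574173, 0.40495583415031433), (0.023907633498311043, 0.022141749039292336), 1.7256237268447876)
0.09 [131 289  21  13 201] [0.347 0.307 0.149] [0.025 0.022 0.096] 0.192 ((0.3476732075214386, 0.3093189299106598), (0.02119985781610012, 0.02549581043422222), 86.84718322753906)
```

View pics/c1.png

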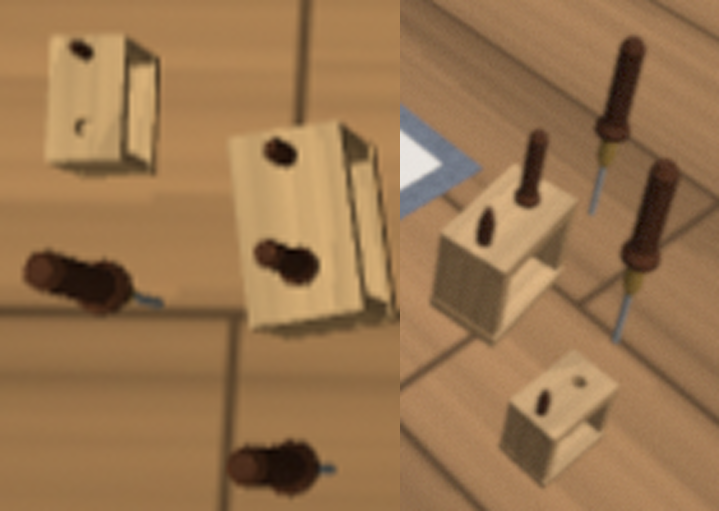

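The meant stand is the larger one, 96×57 mm, at top pixel (149,241). The meant needle tool hangs in it at about (144,249): its top is at 0.155 m, while the two free ones reach 0.193 m and are decoys. The small stand measures 66×40 mm, so it is also a decoy. Now the board, tray and bystanders.

```bash
python3 - <<'E'
from h import *
a=np.load('pics/top.npz');p=a['p'];W=cloud('top',p,a['d'])
print('table z',np.median(W[320:370,300:500,2]), W[265,300],'mat')
x0=dict(tool=(.09,.2,(125,165,230,265)),beads=(.042,.056,(210,345,195,275)),board=(.010,.022,(210,345,195,275)),pot=(.06,.2,(255,300,160,205)),brush=(.095,.2,(255,300,160,205)),bottle=(.03,.14,(245,285,255,295)),bcap=(.09,.14,(245,285,255,295)),egg=(.035,.07,(395,430,185,222)),tray=(.016,.026,(375,465,175,290)),trayfloor=(.003,.010,(375,465,175,290)))
for k,(lo,hi,(u0,u1,v0,v1)) in x0.items():
    m=np.zeros(p.shape[:2],np.uint8);s=W[v0:v1,u0:u1,2];m[v0:v1,u0:u1]=(s>lo)&(s<hi)
    n,l,st,ce=cv2.connectedComponentsWithStats(m)
    for i in range(1,n):
        if st[i,4]>18:
            P=W[l==i];r=cv2.minAreaRect(P[:,:2].astype(np.float32));print(k,st[i,4],ce[i].round(1),'mean',P.mean(0).round(4),'zmax',P[:,2].max().round(3),'rect',np.round(r[0],4),np.round(r[1],3),round(r[2],1), 'mid',((P.max(0)+P.min(0))/2).round(4))
# bead circles: bright mask
g=cv2.cvtColor(p,cv2.COLOR_BGR2HSV)
m=((g[...,2]>150)&(g[...,1]<70)).astype(np.uint8)
b=((g[...,2]<150)).astype(np.uint8)
c=cv2.resize(p[155:290,205:345],None,fx=4,fy=4,interpolation=2);cv2.imwrite('pics/c2.png',c)
print(np.round(arm.camera_model('wrist')['mount'],4).tolist(),arm.finger_overhang)
E
```

```text
table z 0.0008673859107996007 [ 0.42230712 -0.02862549  0.00348371] mat
tool 102 [144.1 248.7] mean [0.4444 0.3122 0.1269] zmax 0.158 rect [0.4449 0.314 ] [0.015 0.018] 43.8 mid [0.4451 0.3137 0.1242]
beads 141 [237.1 218.6] mean [0.5244 0.1212 0.0502] zmax 0.056 rect [0.525  0.1215] [0.032 0.032] 19.1 mid [0.525  0.1217 0.0489]
beads 140 [263.7 228.5] mean [0.5022 0.0594 0.05  ] zmax 0.056 rect [0.5028 0.0598] [0.031 0.03 ] 0.6 mid [0.5028 0.0598 0.0488]
beads 137 [290.4 238.1] mean [ 0.4807 -0.0025  0.0505] zmax 0.056 rect [ 0.4812 -0.0028] [0.03  0.032] 88.5 mid [ 0.4813 -0.0029  0.0493]
beads 143 [317.4 247.6] mean [ 0.4594 -0.0648  0.0502] zmax 0.055 rect [ 0.4602 -0.0652] [0.03  0.031] 86.8 mid [ 0.4602 -0.0652  0.0487]
board 2331 [276.5 235.3] mean [0.4911 0.0285 0.0168] zmax 0.022 rect [0.4925 0.0282] [0.262 0.067] 70.7 mid [0.4927 0.0291 0.016 ]
pot 359 [279.6 179.5] mean [0.6062 0.0256 0.1003] zmax 0.172 rect [0.6067 0.0257] [0.067 0.066] 45.3 mid [0.6066 0.0251 0.1162]
brush 112 [280.1 174. ] mean [0.6068 0.0266 0.1479] zmax 0.172 rect [0.6084 0.025 ] [0.027 0.025] 47.7 mi
[... 269 characters left out ...]
0.0567 0.1076]
egg 291 [415.  206.9] mean [ 0.5593 -0.2972  0.0463] zmax 0.061 rect [ 0.5587 -0.2957] [0.042 0.042] 8.0 mid [ 0.5582 -0.2958  0.0479]
tray 853 [419.2 233.4] mean [ 0.5006 -0.3129  0.0218] zmax 0.026 rect [ 0.5012 -0.3097] [0.154 0.213] 81.4 mid [ 0.5011 -0.3098  0.021 ]
trayfloor 3742 [417.5 235.8] mean [ 0.4962 -0.3135  0.0067] zmax 0.01 rect [ 0.5025 -0.3132] [0.139 0.2  ] 81.1 mid [ 0.502  -0.3131  0.0065]
trayfloor 31 [378.4 273.5] mean [ 0.4041 -0.216   0.0047] zmax 0.008 rect [ 0.4029 -0.2173] [0.02  0.019] 89.7 mid [ 0.4029 -0.2173  0.0055]
[[0.0, -0.9554, -0.2953, 0.0793], [1.0, 0.0001, -0.0004, -0.0002], [0.0004, -0.2953, 0.9554, -0.1501], [0.0, 0.0, 0.0, 1.0]] 0.008
```

View pics/c2.png

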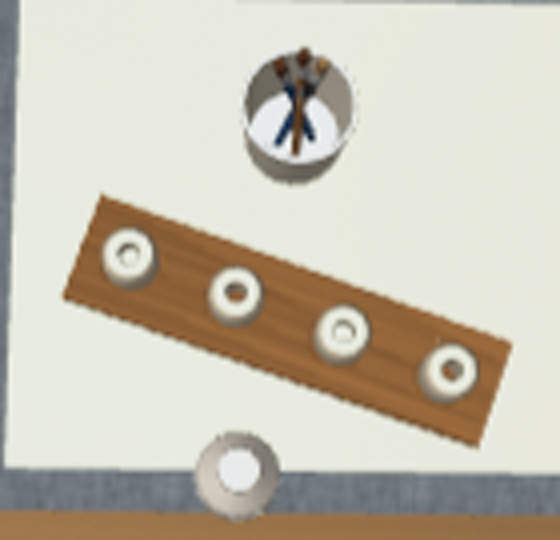

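The crop shows beads 1 and 3 with light bores at (129,254) and (342,331), so they are probably blind. Beads 2 and 4 have brown bores at (236,292) and (452,371). The pot at (299,115) and the bottle at (237,475) are both clear of a gripper aligned with the row. I'll check that by feel.

```bash
cat > go.py <<'E'
import sys
from h import *
x,y,z,yaw=map(float,sys.argv[1:5])
s=arm.get_state();from scipy.spatial.transform import Rotation as R
r=s['ee_rot'];psi=np.radians(yaw);t=R.from_euler('xyz',[np.pi,0,psi]);c=R.from_euler('xyz',r)
print('t',round(s['t'],2),'pos',np.round(s['eef_pos'],4),'rot',np.degrees(r).round(2),'w',round(s['width'],4),'F',np.round(s['force'],1),'gf',round(s['gripper_force'],1),'q',np.round(s['q'],2))
print('turn(deg tool)',np.degrees((c.inv()*t).as_rotvec()).round(2),'then shift',t.inv().apply(np.array([x,y,z])-s['eef_pos']).round(4))
E
python3 go.py .445 .3145 .235 -40
```

```text
t 0.1 pos [0.3048 0.6018 0.2337] rot [ 1.7991e+02 -1.0000e-02 -2.6870e+01] w 0.0877 F [ 0.7 -0.2 -0.2] gf 0.0 q [ 1.39  0.36  0.01 -0.   -1.22 -0.29]
turn(deg tool) [ 0.08 -0.02 13.13] then shift [ 0.2921  0.13   -0.0013]
```

Emit:
move_arm --rows "0 0 6.5 0 0 0 0.06; 0 0 6.6 0 0 0 0.05; 0 0 0 0.05 0.022 0 0.04; 0 0 0 0.05 0.022 0 0.04; 0 0 0 0.05 0.022 0 0.04; 0 0 0 0.05 0.022 0 0.04; 0 0 0 0.05 0.022 0 0.04; 0 0 0 0.042 0.02 0 0.04" --squeeze 20

```text
t: 1.1
eef_pos: [0.4457, 0.313, 0.2344]
ee_rot: [3.141, 0.0, -0.698]
force: [0.2, 0.2, 0.3]
width: 0.0399
gripper_force: 0.0
```

```bash
python3 go.py .445 .3145 .116 -40; python3 - <<'E'
from h import *
s=arm.get_state();p,d=arm.grab_frame('wrist');cv2.imwrite('pics/w1.png',p)
np.savez('pics/w1.npz',p=p,d=d,pos=s['eef_pos'],rot=s['ee_rot'])
from scipy.spatial.transform import Rotation as R
M=np.array(arm.camera_model('wrist')['mount']);K=np.array(arm.camera_model('wrist')['mtx'])
v,u=np.indices(d.shape);P=np.stack([(u-K[0,2])/K[0,0]*d,(v-K[1,2])/K[1,1]*d,d],-1)@M[:3,:3].T+M[:3,3]
W=R.from_euler('xyz',s['ee_rot']).apply(P.reshape(-1,3)).reshape(P.shape)+s['eef_pos']
for lo,hi in((.135,.152),(.152,.16),(.08,.09)):
  m=(W[...,2]>lo)&(W[...,2]<hi)&(d>0)&(np.hypot(W[...,0]-.445,W[...,1]-.3145)<(.03 if lo>.1 else .12));Q=W[m];print(m.sum(),((Q.max(0)+Q.min(0))/2).round(4),(Q.max(0)-Q.min(0)).round(4),cv2.minAreaRect(Q[:,:2].astype(np.float32)))
E
```

```text
t 1.1 pos [0.4457 0.313  0.2344] rot [179.98   0.   -39.98] w 0.0399 F [0.2 0.2 0.3] gf 0.0 q [ 0.97  0.14 -0.28 -0.   -1.15 -0.1 ]
turn(deg tool) [0.02 0.   0.02] then shift [-0.0015 -0.0007  0.1184]
220 [0.4464 0.3159 0.1436] [0.0138 0.0134 0.0169] ((0.4465789794921875, 0.31610769033432007), (0.013041593134403229, 0.01358070783317089), 50.632102966308594)
160 [0.446  0.3163 0.1537] [0.0106 0.0103 0.0033] ((0.44693052768707275, 0.3155892789363861), (0.010047031566500664, 0.009763849899172783), 41.433780670166016)
6233 [0.4644 0.3281 0.085 ] [0.1103 0.0876 0.0099] ((0.4644889831542969, 0.33600157499313354), (0.09718886017799377, 0.08886277675628662), 9.867842674255371)
```

View pics/w1.png

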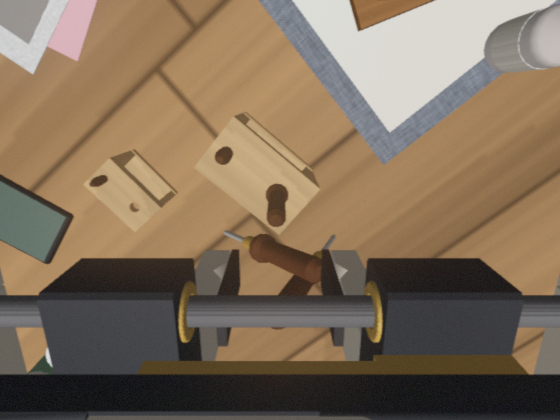

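The wrist view shows the wanted tool at (277,200) in its stand. The two decoy tools now appear to lie across (230–330, 235–270) and (280–333, 240–325), so they may have toppled by themselves. I'll check with depth.

```bash
python3 - <<'E'
from h import *
from scipy.spatial.transform import Rotation as R
a=np.load('pics/w1.npz');d=a['d'];M=np.array(arm.camera_model('wrist')['mount']);K=np.array(arm.camera_model('wrist')['mtx'])
for u,v in[(230,235),(262,248),(290,258),(312,266),(333,238),(300,285),(280,320)]:
    q=M[:3,:3]@(np.array([(u-K[0,2])/K[0,0],(v-K[1,2])/K[1,1],1])*d[v,u])+M[:3,3];print((u,v),(R.from_euler('xyz',a['rot']).apply(q)+a['pos']).round(3))
p,d=arm.grab_frame('scene');cv2.imwrite('pics/s2.png',cv2.resize(p[150:420,250:540],None,fx=2,fy=2))
E
```

```text
(230, 235) [0.431 0.398 0.022]
(262, 248) [0.507 0.262 0.385]
(290, 258) [0.411 0.332 0.137]
(312, 266) [0.405 0.318 0.159]
(333, 238) [0.352 0.314 0.016]
(300, 285) [0.387 0.341 0.135]
(280, 320) [0.467 0.295 0.311]
```

View pics/s2.png

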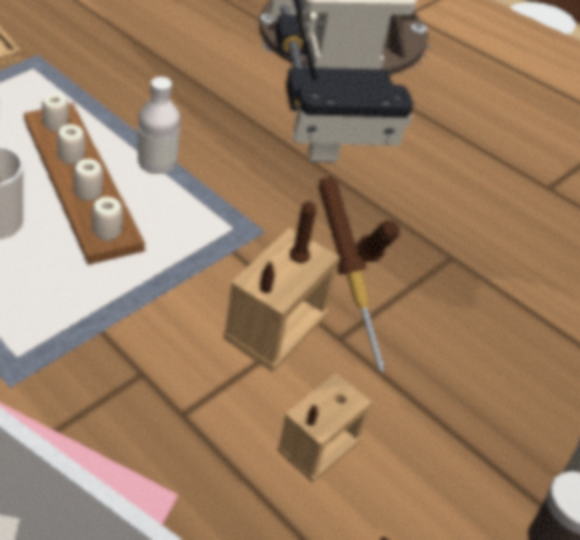

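The scene view confirms it: both decoys are mid-fall, with A's handle end at about (325,185) in the crop. My tool is untouched at (305,235). I'll wait for them to settle.

Emit:
move_arm --rows "0 0 0 0 0 0 0.04;0 0 0 0 0 0 0.04;0 0 0 0 0 0 0.04;0 0 0 0 0 0 0.04;0 0 0 0 0 0 0.04;0 0 0 0 0 0 0.04;0 0 0 0 0 0 0.04"

```text
t: 2.08
eef_pos: [0.4453, 0.315, 0.2346]
ee_rot: [-3.141, 0.0, -0.697]
force: [-0.3, 0.4, -0.9]
width: 0.0399
gripper_force: 0.0
```

```bash
cat > wr.py <<'E'
from h import *
from scipy.spatial.transform import Rotation as R
def wcloud():
    s=arm.get_state();p,d=arm.grab_frame('wrist')
    M=np.array(arm.camera_model('wrist')['mount']);K=np.array(arm.camera_model('wrist')['mtx'])
    v,u=np.indices(d.shape);P=np.stack([(u-K[0,2])/K[0,0]*d,(v-K[1,2])/K[1,1]*d,d],-1)@M[:3,:3].T+M[:3,3]
    return p,d,R.from_euler('xyz',s['ee_rot']).apply(P.reshape(-1,3)).reshape(P.shape)+s['eef_pos']
E
python3 - <<'E'
from wr import *
p,d,W=wcloud()
ps,_=arm.grab_frame('scene')
cv2.imwrite('pics/s3.png',np.hstack([cv2.resize(p,(400,300)),cv2.resize(ps[180:400,300:520],(300,300))]))
for lo,hi in((.135,.152),(.152,.16)):
  m=(W[...,2]>lo)&(W[...,2]<hi)&(d>0)&(np.hypot(W[...,0]-.446,W[...,1]-.3155)<.03);Q=W[m];print(m.sum(),((Q.max(0)+Q.min(0))/2).round(4),(Q.max(0)-Q.min(0)).round(4))
E
```

```text
225 [0.4464 0.316  0.1437] [0.0137 0.0136 0.0166]
158 [0.4467 0.3162 0.1536] [0.0105 0.0106 0.0033]
```

View pics/s3.png

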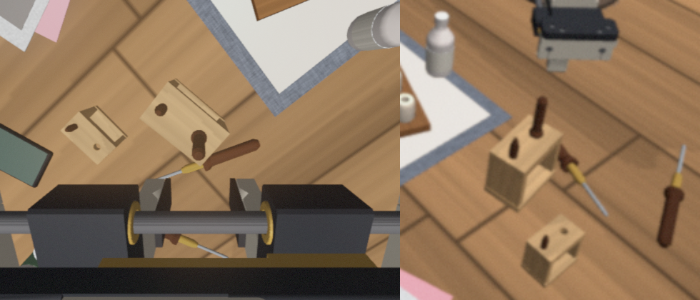

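Both decoys now lie flat on the table, clear of everything: one beside the stand and one farther off. My tool is upright at (.4465,.316), between the fingers' lines, so I'll descend and grip.

Emit:
move_arm --rows "0 0 0 0 0 0.035 0.04;0 0 0 0 0 0.035 0.04;0 0 0 0 0 0.03 0.04;0 0 0 0 0 0.018 0.04;0 0 0 0 0 0 0.008;0 0 0 0 0 0 0.008;0 0 0 0 0 0 0.008;0 0 0 0 0 0 0.008" --squeeze 20

```text
t: 3.18
eef_pos: [0.4457, 0.3154, 0.1175]
ee_rot: [-3.14, -0.0, -0.697]
force: [-0.1, 0.1, 3.0]
width: 0.0138
gripper_force: 20.0
```

Emit:
move_arm --rows "0 0 0 0 0 -0.015 0.008;0 0 0 0 0 -0.03 0.008;0 0 0 0 0 -0.04 0.008;0 0 0 0 0 0 0.008"

```text
t: 3.68
eef_pos: [0.4467, 0.3163, 0.206]
ee_rot: [-3.135, -0.0, -0.697]
force: [-0.1, -1.0, -1.1]
width: 0.0133
gripper_force: 20.0
```

```bash
python3 go.py .525 .1216 .18 -40;python3 - <<'E'
from h import *
from scipy.spatial.transform import Rotation as R
# tool check: top view
s=arm.get_state();p,d=arm.grab_frame('scene');W=cloud('scene',p,d)
m=(d>0)&(np.hypot(W[...,0]-s['eef_pos'][0],W[...,1]-s['eef_pos'][1])<.03)&(W[...,2]<.195)&(W[...,2]>.09)
for z in np.arange(.09,.195,.008):
    Q=W[m&(abs(W[...,2]-z)<.004)]
    if len(Q)>2: print(round(z,3),len(Q),Q.mean(0).round(4),np.ptp(Q,axis=0).round(3))
E
```

```text
t 3.67 pos [0.4467 0.3163 0.206 ] rot [-1.7961e+02 -2.0000e-02 -3.9930e+01] w 0.0133 F [-0.1 -1.  -1.1] gf 20.0 q [ 0.97  0.17 -0.32  0.   -1.08 -0.1 ]
turn(deg tool) [-0.39 -0.02  0.07] then shift [0.1852 0.0988 0.026 ]
0.106 3 [0.4475 0.3183 0.1071] [0.002 0.001 0.002]
0.114 8 [0.4478 0.3179 0.1144] [0.005 0.003 0.006]
0.122 8 [0.4474 0.3176 0.1221] [0.003 0.004 0.006]
0.13 6 [0.4475 0.3173 0.1302] [0.003 0.003 0.005]
0.138 8 [0.4481 0.3183 0.1382] [0.004 0.002 0.008]
0.146 5 [0.4481 0.3181 0.1454] [0.004 0.004 0.006]
0.154 13 [0.45   0.3198 0.1544] [0.006 0.005 0.007]
0.162 18 [0.4501 0.3196 0.1622] [0.007 0.009 0.007]
0.17 12 [0.4502 0.3185 0.1677] [0.008 0.009 0.007]
0.178 48 [0.4518 0.3205 0.179 ] [0.018 0.02  0.007]
0.186 22 [0.4519 0.3199 0.184 ] [0.011 0.014 0.005]
```

Emit:
move_arm --rows "0 0 0 0.035 0.019 0 0.008;0 0 0 0.04 0.021 0 0.008;0 0 0 0.04 0.021 0 0.008;0 0 0 0.04 0.021 0 0.008;0 0 0 0.03 0.017 0 0.008;0 0 0 0 0 0 0.008;0 0 0 0 0 0 0.008"

```text
t: 4.6
eef_pos: [0.5231, 0.1201, 0.2011]
ee_rot: [3.141, 0.001, -0.698]
force: [-0.2, 0.6, 0.6]
width: 0.0135
gripper_force: 20.0
```

```bash
python3 go.py .525 .1216 .128 -40;python3 - <<'E'
from wr import *
p,d,W=wcloud();cv2.imwrite('pics/w4.png',p)
m=((W[...,2]>.042)&(W[...,2]<.058)&(d>0)).astype(np.uint8)
n,l,st,ce=cv2.connectedComponentsWithStats(m)
for i in range(1,n):
    if st[i,4]>100:
        Q=W[(l==i)];print(st[i,4],ce[i].round(0),np.round(cv2.minEnclosingCircle(Q[:,:2].astype(np.float32)),4) if 0 else cv2.minEnclosingCircle(Q[:,:2].astype(np.float32)))
s=arm.get_state()
for z in np.arange(.1,.17,.008):
    Q=W[(abs(W[...,2]-z)<.004)&(d>0)&(np.hypot(W[...,0]-s['eef_pos'][0],W[...,1]-s['eef_pos'][1])<.015)]
    if len(Q)>2: print(round(z,3),len(Q),Q.mean(0).round(4),np.ptp(Q,axis=0).round(3))
E
```

```text
t 4.6 pos [0.5231 0.1201 0.2011] rot [ 1.7995e+02  3.0000e-02 -4.0000e+01] w 0.0135 F [-0.2  0.6  0.6] gf 20.0 q [ 0.59  0.16 -0.34 -0.   -1.07  0.28]
turn(deg tool) [ 0.05  0.03 -0.  ] then shift [ 0.0005 -0.0023  0.0731]
175 [273.  16.] ((0.6258831024169922, 0.03602870553731918), 0.019429847598075867)
180 [338.  41.] ((0.5880352258682251, 0.013596423901617527), 0.01844915933907032)
1239 [497. 108.] ((0.46060866117477417, -0.06390338391065598), 0.01668214052915573)
1119 [420. 136.] ((0.4819595217704773, -0.002486530924215913), 0.01690332591533661)
1008 [347. 163.] ((0.5035167932510376, 0.06000901386141777), 0.016700511798262596)
937 [277. 189.] ((0.5251976847648621, 0.1222219467163086), 0.016660451889038086)
451 [406. 235.] ((0.40308496356010437, 0.05800925940275192), 0.02384340390563011)
673 [ 41. 360.] ((0.5407613515853882, 0.4252220392227173), 0.027969837188720703)
0.1 5 [0.5239 0.1194 0.1028] [0.003 0.003 0.002]
0.108 20 [0.5239 0.1189 0.1079] [0.003 0.003 0.007]
0.116 22 [0.5239 0.1191 0.1161] [0.003 0.003 0.007]
0.124 23 [0.5239 0.119  0.1243] [0.003 0.003 0.007]
0.132 22 [0.5241 0.1192 0.132 ] [0.002 0.003 0.007]
0.14 12 [0.5242 0.1188 0.1381] [0.003 0.003 0.007]
0.148 31 [0.5259 0.1176 0.1498] [0.007 0.007 0.007]
0.156 22 [0.5261 0.1169 0.1538] [0.005 0.005 0.004]
```

View pics/w4.png

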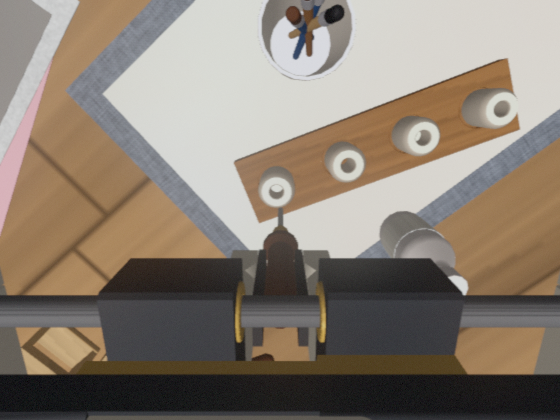

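The needle (280,215) hangs straight below the grip and bead 1's mouth is at (277,187). By 3D the tip is 2.8 mm off bead 1, so I'll correct that and come down.

Emit:
move_arm --rows "0 0 0 0.0005 -0.0028 0.02 0.008;0 0 0 0 0 0.02 0.008;0 0 0 0 0 0.005 0.008;0 0 0 0 0 0.0025 0.008;0 0 0 0 0 0.0025 0.008;0 0 0 0 0 0.0025 0.008;0 0 0 0 0 0.0025 0.008;0 0 0 0 0 0.0025 0.008"

```text
t: 5.65
eef_pos: [0.5258, 0.1221, 0.144]
ee_rot: [-3.141, -0.0, -0.698]
force: [-0.2, 0.6, -0.3]
width: 0.0138
gripper_force: 20.0
```

Emit:
move_arm --rows "0 0 0 0 0 0.0025 0.008;0 0 0 0 0 0.0025 0.008;0 0 0 0 0 0.0025 0.008"

```text
t: 6.02
eef_pos: [0.5257, 0.1221, 0.1364]
ee_rot: [-3.142, 0.0, -0.697]
force: [0.8, -0.1, -0.6]
width: 0.0134
gripper_force: 20.0
```

Emit:
move_arm --rows "0 0 0 0 0 0.0025 0.008;0 0 0 0 0 0.002 0.008;0 0 0 0 0 0 0.008"

```text
t: 6.4
eef_pos: [0.5256, 0.122, 0.1319]
ee_rot: [3.141, 0.0, -0.697]
force: [-0.1, -0.8, -0.1]
width: 0.0136
gripper_force: 20.0
```

Emit:
move_arm --rows "0 0 0 0 0 0.0015 0.008;0 0 0 0 0 0 0.008"

```text
t: 6.65
eef_pos: [0.5261, 0.1222, 0.1311]
ee_rot: [-3.141, -0.001, -0.697]
force: [-0.8, -0.8, 4.4]
width: 0.0131
gripper_force: 20.0
```

Emit:
move_arm --rows "0 0 0 0 0 0.0015 0.008;0 0 0 0 0 0 0.008"

```text
t: 6.9
eef_pos: [0.5266, 0.1222, 0.1305]
ee_rot: [-3.14, -0.001, -0.697]
force: [-1.4, -0.8, 11.2]
width: 0.0137
gripper_force: 20.0
```

Web felt at 22 mm (11 N at TCP z .1305), so bead 1 is blind. On to bead 2.

Emit:
move_arm --rows "0 0 0 0 0 -0.02 0.008;0 0 0 0 0 -0.025 0.008;0 0 0 0.008 0.021 0 0.008;0 0 0 0.008 0.021 0 0.008;0 0 0 0.0066 0.02 0 0.008;0 0 0 0 0 0 0.008;0 0 0 0 0 0 0.008"

```text
t: 7.78
eef_pos: [0.5033, 0.0597, 0.174]
ee_rot: [-3.142, -0.0, -0.698]
force: [-0.6, 0.9, 0.2]
width: 0.0139
gripper_force: 20.0
```

```bash
python3 go.py .5035 .0600 .1355 -40
```

```text
t 7.78 pos [0.5033 0.0597 0.174 ] rot [-180.   -0.  -40.] w 0.0139 F [-0.6  0.9  0.2] gf 20.0 q [ 0.51  0.13 -0.44  0.   -1.    0.37]
turn(deg tool) [-0. -0.  0.] then shift [-0.     -0.0004  0.0385]
```

Emit:
move_arm --rows "0 0 0 0 0 0.018 0.008;0 0 0 0 0 0.003 0.008;0 0 0 0 0 0.003 0.008;0 0 0 0 0 0.003 0.008;0 0 0 0 0 0.003 0.008;0 0 0 0 0 0.003 0.008;0 0 0 0 0 0.003 0.008;0 0 0 0 0 0.0025 0.008"

```text
t: 8.78
eef_pos: [0.5032, 0.06, 0.1354]
ee_rot: [3.142, 0.0, -0.697]
force: [-0.3, -0.2, 0.2]
width: 0.0138
gripper_force: 20.0
```

Emit:
move_arm --rows "0 0 0 0 0 0.0025 0.008;0 0 0 0 0 0.0025 0.008;0 0 0 0 0 0.0012 0.008;0 0 0 0 0 0 0.008"

```text
t: 9.28
eef_pos: [0.5032, 0.06, 0.1293]
ee_rot: [3.141, 0.0, -0.697]
force: [-0.0, 0.3, -0.3]
width: 0.0136
gripper_force: 20.0
```

Emit:
move_arm --rows "0 0 0 0 0 0.0015 0.008;0 0 0 0 0 0.0005 0.008;0 0 0 0 0 0 0.008"

```text
t: 9.65
eef_pos: [0.5032, 0.0601, 0.1273]
ee_rot: [3.142, 0.0, -0.697]
force: [-0.5, 0.3, -0.2]
width: 0.0136
gripper_force: 20.0
```

No force 4 mm past the web level, so bead 2 is sound. Next, bead 3.

Emit:
move_arm --rows "0 0 0 0 0 -0.02 0.008;0 0 0 0 0 -0.027 0.008;0 0 0 0.008 0.021 0 0.008;0 0 0 0.008 0.021 0 0.008;0 0 0 0.0076 0.0197 0 0.008;0 0 0 0 0 0 0.008;0 0 0 0 0 0.018 0.008;0 0 0 0 0 0.002 0.008"

```text
t: 10.65
eef_pos: [0.4808, -0.0029, 0.1532]
ee_rot: [3.14, 0.001, -0.698]
force: [0.2, 0.5, 0.9]
width: 0.0132
gripper_force: 20.0
```

```bash
python3 go.py .4820 -.0025 .1355 -40
```

```text
t 10.65 pos [ 0.4808 -0.0029  0.1532] rot [ 1.7988e+02  8.0000e-02 -4.0000e+01] w 0.0132 F [0.2 0.5 0.9] gf 20.0 q [ 0.4   0.11 -0.52 -0.   -0.94  0.47]
turn(deg tool) [0.12 0.08 0.  ] then shift [ 0.0006 -0.001   0.0177]
```

Emit:
move_arm --rows "0 0 0 0 -0.0005 0.003 0.008;0 0 0 0 0 0.003 0.008;0 0 0 0 0 0.003 0.008;0 0 0 0 0 0.003 0.008;0 0 0 0 0 0.003 0.008;0 0 0 0 0 0.0025 0.008;0 0 0 0 0 0.002 0.008;0 0 0 0 0 0 0.008"

```text
t: 11.65
eef_pos: [0.4819, -0.0021, 0.1347]
ee_rot: [3.141, 0.0, -0.697]
force: [0.3, 0.3, 0.8]
width: 0.0137
gripper_force: 20.0
```

Emit:
move_arm --rows "0 0 0 0 0 0.0025 0.008;0 0 0 0 0 0.0015 0.008;0 0 0 0 0 0 0.008"

```text
t: 12.02
eef_pos: [0.4823, -0.002, 0.1312]
ee_rot: [-3.141, -0.0, -0.697]
force: [-0.7, 0.1, 3.6]
width: 0.0133
gripper_force: 20.0
```

Emit:
move_arm --rows "0 0 0 0 0 0.0015 0.008;0 0 0 0 0 0 0.008"

```text
t: 12.28
eef_pos: [0.4828, -0.002, 0.1306]
ee_rot: [-3.141, -0.001, -0.697]
force: [-2.4, -0.3, 11.6]
width: 0.0136
gripper_force: 20.0
```

Bead 3 is blind (11.6 N at the web). Next, bead 4.

Emit:
move_arm --rows "0 0 0 0 0 -0.02 0.008;0 0 0 0 0 -0.025 0.008;0 0 0 0.008 0.021 0 0.008;0 0 0 0.008 0.021 0 0.008;0 0 0 0.0075 0.0195 0 0.008;0 0 0 0 0 0 0.008;0 0 0 0 0 0.018 0.008;0 0 0 0 0 0.002 0.008"

```text
t: 13.28
eef_pos: [0.4599, -0.064, 0.1534]
ee_rot: [3.14, 0.001, -0.698]
force: [-0.9, -0.3, -0.6]
width: 0.0135
gripper_force: 20.0
```

```bash
python3 go.py .4606 -.0643 .1355 -40
```

```text
t 13.28 pos [ 0.4599 -0.064   0.1534] rot [ 1.7991e+02  8.0000e-02 -3.9960e+01] w 0.0135 F [-0.9 -0.3 -0.6] gf 20.0 q [ 0.29  0.08 -0.55 -0.   -0.94  0.59]
turn(deg tool) [0.09 0.08 0.04] then shift [ 0.0008 -0.0002  0.0179]
```

Emit:
move_arm --rows "0 0 0 0 0 0.003 0.008;0 0 0 0 0 0.003 0.008;0 0 0 0 0 0.003 0.008;0 0 0 0 0 0.003 0.008;0 0 0 0 0 0.003 0.008;0 0 0 0 0 0.0025 0.008;0 0 0 0 0 0.002 0.008;0 0 0 0 0 0 0.008"

```text
t: 14.28
eef_pos: [0.4604, -0.0643, 0.1347]
ee_rot: [3.141, 0.0, -0.697]
force: [-0.5, -0.3, -0.7]
width: 0.0133
gripper_force: 20.0
```

Emit:
move_arm --rows "0 0 0 0 0 0.0025 0.008;0 0 0 0 0 0.0015 0.008;0 0 0 0 0 0 0.008"

```text
t: 14.65
eef_pos: [0.4604, -0.0643, 0.1307]
ee_rot: [3.141, 0.0, -0.697]
force: [0.7, -0.6, 0.1]
width: 0.0135
gripper_force: 20.0
```

Emit:
move_arm --rows "0 0 0 0 0 0.0015 0.008;0 0 0 0 0 0.001 0.008;0 0 0 0 0 0.001 0.008;0 0 0 0 0 0 0.008"

```text
t: 15.15
eef_pos: [0.4605, -0.0643, 0.1273]
ee_rot: [3.141, 0.0, -0.697]
force: [0.3, -0.9, -0.4]
width: 0.0136
gripper_force: 20.0
```

Bead 4 is sound. I'll return the tool to the stand.

Emit:
move_arm --rows "0 0 0 0 0 -0.028 0.008;0 0 0 0 0 -0.04 0.008;0 0 0 -0.01 -0.011 -0.012 0.008;0 0 0 -0.03 -0.033 0 0.008;0 0 0 -0.03 -0.033 0 0.008;0 0 0 -0.03 -0.033 0 0.008;0 0 0 -0.03 -0.033 0 0.008;0 0 0 -0.03 -0.033 0 0.008"

```text
t: 16.15
eef_pos: [0.4501, 0.1751, 0.207]
ee_rot: [3.141, 0.0, -0.697]
force: [0.4, 0.8, -0.6]
width: 0.0132
gripper_force: 20.0
```

```bash
python3 go.py .4457 .3154 .205 -40
```

```text
t 16.15 pos [0.4501 0.1751 0.207 ] rot [ 1.7998e+02  2.0000e-02 -3.9940e+01] w 0.0132 F [ 0.4  0.8 -0.6] gf 20.0 q [ 0.78  0.06 -0.44 -0.   -1.07  0.09]
turn(deg tool) [0.02 0.02 0.06] then shift [-0.0936 -0.1046  0.002 ]
```

Emit:
move_arm --rows "0 0 0 -0.03 -0.033 0 0.008;0 0 0 -0.03 -0.033 0 0.008;0 0 0 -0.025 -0.028 0 0.008;0 0 0 -0.009 -0.011 0 0.008;0 0 0 0 0 0 0.008;0 0 0 0 0 0 0.008;0 0 0 0 0 0 0.008"

```text
t: 17.02
eef_pos: [0.4463, 0.3134, 0.2075]
ee_rot: [-3.141, 0.0, -0.698]
force: [-0.7, -0.1, -0.5]
width: 0.0138
gripper_force: 20.0
```

```bash
python3 go.py .4457 .3154 .119 -40; python3 - <<'E'
from wr import *
p,d,W=wcloud();s=arm.get_state()
c=cv2.resize(p[100:320,180:400],(600,600),interpolation=2);cv2.imwrite('pics/w5.png',c)
for z in np.arange(.1,.16,.008):
    Q=W[(abs(W[...,2]-z)<.004)&(d>0)&(np.hypot(W[...,0]-s['eef_pos'][0],W[...,1]-s['eef_pos'][1])<.015)]
    if len(Q)>2: print(round(z,3),len(Q),Q.mean(0).round(4))
m=(abs(W[...,2]-.085)<.006)&(d>0)&(np.hypot(W[...,0]-.467,W[...,1]-.319)<.06);Q=W[m];print(cv2.minAreaRect(Q[:,:2].astype(np.float32)),m.sum())
# hole: pixels on plate within reach that see below plate
m=(W[...,2]<.07)&(d>0)&(np.hypot(W[...,0]-.446,W[...,1]-.3155)<.03);print(m.sum(),W[m].mean(0) if m.any() else '')
E
```

```text
t 17.02 pos [0.4463 0.3134 0.2075] rot [-179.99    0.    -40.01] w 0.0138 F [-0.7 -0.1 -0.5] gf 20.0 q [ 0.97  0.17 -0.31 -0.   -1.09 -0.1 ]
turn(deg tool) [-0.01  0.   -0.01] then shift [-0.0018 -0.0011  0.0885]
0.108 9 [0.447  0.3124 0.1097]
0.116 20 [0.4471 0.3124 0.1158]
0.124 23 [0.4473 0.3125 0.1242]
0.132 20 [0.4472 0.3124 0.1316]
0.14 28 [0.4472 0.3124 0.1399]
0.148 7 [0.4482 0.312  0.148 ]
0.156 40 [0.4491 0.3108 0.1574]
((0.4676961600780487, 0.32008230686187744), (0.09622056782245636, 0.05659320577979088), 10.019225120544434) 7535
480 [0.44488814 0.30250218 0.01277075]
```

View pics/w5.png

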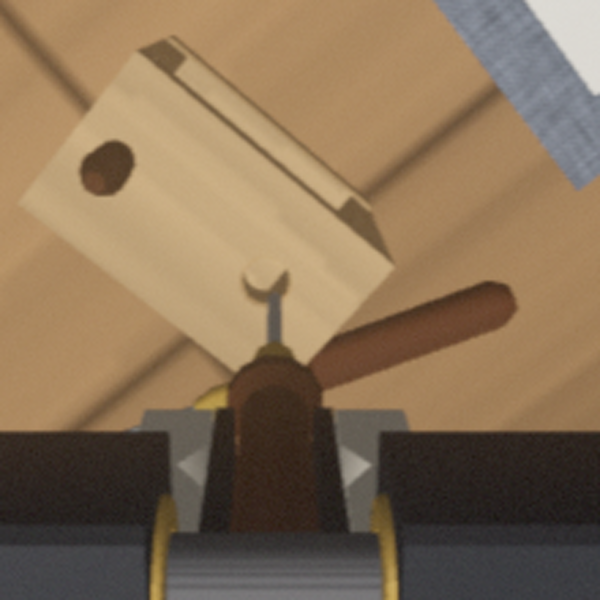

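The needle at (275,320) hangs just short of the hole at (266,280), and the offset is as computed. I'll lower the tool.

Emit:
move_arm --rows "0 0 0 -0.0018 -0.0016 0.01 0.008;0 0 0 0 0 0.012 0.008;0 0 0 0 0 0.012 0.008;0 0 0 0 0 0.012 0.008;0 0 0 0 0 0.012 0.008;0 0 0 0 0 0.012 0.008;0 0 0 0 0 0.01 0.008;0 0 0 0 0 0 0.008"

```text
t: 18.08
eef_pos: [0.4456, 0.3163, 0.1264]
ee_rot: [3.14, -0.0, -0.697]
force: [0.6, -0.1, -0.2]
width: 0.0134
gripper_force: 20.0
```

```bash
python3 go.py .4460 .3158 .118 -40
```

```text
t 18.07 pos [0.4456 0.3163 0.1264] rot [179.91  -0.   -39.96] w 0.0134 F [ 0.6 -0.1 -0.2] gf 20.0 q [ 0.98  0.25 -0.42 -0.   -0.91 -0.1 ]
turn(deg tool) [ 0.09 -0.    0.04] then shift [0.0006 0.0001 0.0084]
```

Emit:
move_arm --rows "0 0 0 0 0 0.004 0.008;0 0 0 0 0 0.003 0.008;0 0 0 0 0 0.0015 0.008;0 0 0 0 0 0 0.008"

```text
t: 18.58
eef_pos: [0.4459, 0.3166, 0.1189]
ee_rot: [-3.142, -0.0, -0.697]
force: [0.1, -0.3, 0.7]
width: 0.0134
gripper_force: 20.0
```

Emit:
move_arm --rows "0 0 0 0 0 0.001 0.008;0 0 0 0 0 0 0.02;0 0 0 0 0 0 0.04;0 0 0 0 0 0 0.04;0 0 0 0 0 -0.03 0.04;0 0 0 0 0 -0.03 0.04;0 0 0 0 0 -0.04 0.04;0 0 0 0 0 0 0.04"

```text
t: 19.58
eef_pos: [0.4473, 0.318, 0.2214]
ee_rot: [-3.135, -0.0, -0.697]
force: [0.0, 0.3, -0.6]
width: 0.0402
gripper_force: 0.0
```

```bash
python3 go.py .5252 .122 .235 -19.2; python3 - <<'E'
from wr import *
p,d,W=wcloud()
for lo,hi in((.1,.12),(.12,.135),(.135,.149),(.149,.16)):
  m=(W[...,2]>lo)&(W[...,2]<hi)&(d>0)&(np.hypot(W[...,0]-.446,W[...,1]-.3155)<.03);Q=W[m];print(m.sum(),((Q.max(0)+Q.min(0))/2).round(4),(Q.max(0)-Q.min(0)).round(4),Q[:,2].max())
E
```

```text
t 19.57 pos [0.4473 0.318  0.2214] rot [-1.7964e+02 -2.0000e-02 -3.9930e+01] w 0.0402 F [ 0.   0.3 -0.6] gf 0.0 q [ 0.98  0.16 -0.29  0.   -1.11 -0.1 ]
turn(deg tool) [ -0.36  -0.08 -20.73] then shift [ 0.1381  0.1595 -0.0136]
115 [0.4476 0.3149 0.1102] [0.0107 0.0108 0.0195] 0.11996743935325238
109 [0.4477 0.3149 0.1275] [0.0105 0.0107 0.0148] 0.13494251044456113
134 [0.4458 0.3162 0.142 ] [0.0143 0.0132 0.014 ] 0.14898234971610946
297 [0.446  0.3164 0.1524] [0.0133 0.0131 0.0066] 0.15568491422663
```

The tool is back, hanging upright at its original height. Now bead 1.

Emit:
move_arm --rows "0 0 -10.4 0 0 0 0.042;0 0 -10.4 0 0 0 0.042;0 0 0 0.03 0.0345 0 0.042;0 0 0 0.03 0.0345 0 0.042;0 0 0 0.03 0.0345 0 0.042;0 0 0 0.03 0.0345 0 0.042;0 0 0 0.018 0.0215 0 0.042;0 0 0 0 0 0 0.042"

```text
t: 20.62
eef_pos: [0.5238, 0.1188, 0.2167]
ee_rot: [3.14, 0.001, -0.337]
force: [-0.3, 0.2, 0.0]
width: 0.0419
gripper_force: 0.0
```

Emit:
move_arm --rows "0 0 0 0 0 0.03 0.042;0 0 0 0 0 0.03 0.042;0 0 0 0 0 0.02 0.042;0 0 0 0 0 0 0.042;0 0 0 0 0 0 0.042"

```text
t: 21.25
eef_pos: [0.5242, 0.1212, 0.1384]
ee_rot: [-3.141, -0.0, -0.334]
force: [-0.5, 0.4, -0.0]
width: 0.0421
gripper_force: 0.0
```

```bash
python3 go.py .5252 .122 .027 -19.2; python3 - <<'E'
from wr import *
p,d,W=wcloud()
m=((W[...,2]>.044)&(W[...,2]<.056)&(d>0)).astype(np.uint8)
n,l,st,ce=cv2.connectedComponentsWithStats(m)
for i in range(1,n):
    if st[i,4]>100:
        Q=W[(l==i)];print(st[i,4],ce[i].round(0),cv2.minEnclosingCircle(Q[:,:2].astype(np.float32)),Q[:,2].max().round(4))
E
```

```text
t 21.25 pos [0.5242 0.1212 0.1384] rot [-1.7999e+02 -2.0000e-02 -1.9120e+01] w 0.0421 F [-0.5  0.4 -0. ] gf 0.0 q [ 0.59  0.22 -0.42  0.   -0.93  0.64]
turn(deg tool) [-0.01 -0.02  0.08] then shift [ 0.0007 -0.0011  0.1114]
112 [412.   3.] ((0.6247768402099609, 0.0036182235926389694), 0.004930650815367699) 0.0559
133 [338.  69.] ((0.6030341386795044, 0.04930521547794342), 0.021945824846625328) 0.0558
411 [417.  69.] ((0.5898654460906982, 0.016926396638154984), 0.021925603970885277) 0.056
131 [377.  56.] ((0.6025754809379578, 0.02809651382267475), 0.0062731471844017506) 0.056
1378 [279. 210.] ((0.5257077217102051, 0.12241867184638977), 0.01677338406443596) 0.0532
1397 [370. 210.] ((0.5037432909011841, 0.06007891520857811), 0.016851579770445824) 0.0533
1453 [461. 211.] ((0.48225608468055725, -0.002200559014454484), 0.016689980402588844) 0.0528
1019 [545. 212.] ((0.4611734449863434, -0.06269517540931702), 0.01619046740233898) 0.0527
```

Emit:
move_arm --rows "0 0 0 0.001 -0.0015 0.03 0.041;0 0 0 0 0 0.03 0.041;0 0 0 0 0 0.02 0.041;0 0 0 0 0 0.015 0.041;0 0 0 0 0 0.01 0.041;0 0 0 0 0 0.006 0.041;0 0 0 0 0 0 0.041;0 0 0 0 0 0 0.025" --squeeze 20

```text
t: 22.3
eef_pos: [0.5257, 0.122, 0.0274]
ee_rot: [-3.141, -0.001, -0.334]
force: [-0.7, 1.2, -1.2]
width: 0.0356
gripper_force: 0.0
```

Emit:
move_arm --rows "0 0 0 0 0 0 0.025;0 0 0 0 0 0 0.025;0 0 0 0 0 0 0.025"

```text
t: 22.68
eef_pos: [0.5257, 0.122, 0.0274]
ee_rot: [-3.141, -0.001, -0.334]
force: [-0.4, 0.8, 4.9]
width: 0.0323
gripper_force: 20.0
```

Emit:
move_arm --rows "0 0 0 0 0 -0.015 0.025;0 0 0 0 0 -0.03 0.025;0 0 0 0 0 -0.04 0.025;0 0 0 0.002 0.02 -0.025 0.025;0 0 0 0.006 0.045 0 0.025;0 0 0 0.006 0.045 0 0.025;0 0 0 0.006 0.045 0 0.025;0 0 0 0.006 0.045 0 0.025"

```text
t: 23.68
eef_pos: [0.4837, -0.077, 0.1378]
ee_rot: [-3.141, -0.001, -0.334]
force: [1.3, 0.3, -0.3]
width: 0.0324
gripper_force: 20.0
```

Emit:
move_arm --rows "0 0 0 0.006 0.045 0 0.025;0 0 0 0.006 0.045 0 0.025;0 0 0 0.006 0.045 0 0.025;0 0 0 0.006 0.045 0 0.025;0 0 0 0.006 0.03 0 0.025;0 0 -5.3 0.004 0.01 0 0.025;0 0 -5.3 0 0 0 0.025;0 0 0 0 0 0 0.025"

```text
t: 24.68
eef_pos: [0.4439, -0.2948, 0.1374]
ee_rot: [-3.142, -0.0, -0.151]
force: [0.5, -0.0, -0.4]
width: 0.0324
gripper_force: 20.0
```

```bash
python3 go.py .4417 -.3005 .0235 -8.6; python3 - <<'E'
from wr import *
p,d,W=wcloud()
for k,lo,hi,c,r in(('egg',.035,.06,(.5587,-.2957),.04),('tray',.018,.026,(.501,-.31),.14)):
  m=(W[...,2]>lo)&(W[...,2]<hi)&(d>0)&(np.hypot(W[...,0]-c[0],W[...,1]-c[1])<r);Q=W[m];print(k,m.sum(),cv2.minAreaRect(Q[:,:2].astype(np.float32)))
cv2.imwrite('pics/w6.png',p)
E
```

```text
t 24.68 pos [ 0.4439 -0.2948  0.1374] rot [-1.80e+02 -1.00e-02 -8.63e+00] w 0.0324 F [ 0.5 -0.  -0.4] gf 20.0 q [-0.22  0.21 -0.43 -0.   -0.92  1.64]
turn(deg tool) [-0.   -0.01 -0.03] then shift [-0.0014  0.006   0.1139]
egg 4407 ((0.5580474138259888, -0.2950412631034851), (0.04336581379175186, 0.04181746020913124), 82.26116180419922)
tray 5014 ((0.49023497104644775, -0.3079085350036621), (0.15299426019191742, 0.18900413811206818), 81.27033233642578)
```

View pics/w6.png

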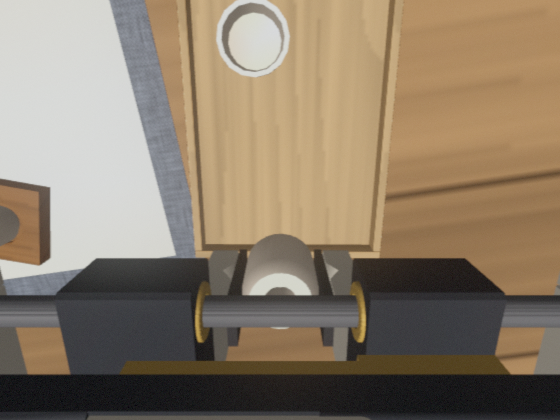

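The bead hangs upright at (280,275), the tray is aligned with the gripper, and the egg cup at (253,38) is well away. Lowering.

Emit:
move_arm --rows "0 0 0 -0.0015 0.006 0.02 0.025;0 0 0 0 0 0.03 0.025;0 0 0 0 0 0.025 0.025;0 0 0 0 0 0.02 0.025;0 0 0 0 0 0.01 0.025;0 0 0 0 0 0.005 0.025;0 0 0 0 0 0 0.025"

```text
t: 25.6
eef_pos: [0.4421, -0.3003, 0.0272]
ee_rot: [3.142, -0.0, -0.15]
force: [0.3, 0.8, -1.0]
width: 0.0321
gripper_force: 20.0
```

Emit:
move_arm --rows "0 0 0 0 0 0.001 0.025;0 0 0 0 0 0.001 0.025;0 0 0 0 0 0 0.025"

```text
t: 25.98
eef_pos: [0.4419, -0.3004, 0.0251]
ee_rot: [3.142, -0.0, -0.149]
force: [0.8, -0.1, -0.9]
width: 0.0323
gripper_force: 20.0
```

Emit:
move_arm --rows "0 0 0 0 0 0.001 0.025;0 0 0 0 0 0.001 0.025;0 0 0 0 0 0.0005 0.025;0 0 0 0 0 0 0.025"

```text
t: 26.48
eef_pos: [0.4418, -0.3003, 0.0224]
ee_rot: [3.142, 0.0, -0.149]
force: [-1.4, 0.1, 1.0]
width: 0.0321
gripper_force: 20.0
```

Emit:
move_arm --rows "0 0 0 0 0 0.0003 0.034;0 0 0 0 0 0 0.037;0 0 0 0 0 0 0.042;0 0 0 0 0 0 0.042;0 0 0 0 0 -0.02 0.042;0 0 0 0 0 -0.03 0.042;0 0 0 0 0 -0.04 0.042;0 0 0 0 0 -0.025 0.042"

```text
t: 27.48
eef_pos: [0.4424, -0.3006, 0.1391]
ee_rot: [3.141, -0.002, -0.149]
force: [-0.2, 0.7, 0.4]
width: 0.0424
gripper_force: 0.0
```

```bash
python3 go.py .482 -.0023 .137 -19.2; python3 - <<'E'
from wr import *
p,d,W=wcloud()
m=(W[...,2]>.03)&(W[...,2]<.06)&(d>0)&(np.hypot(W[...,0]-.442,W[...,1]+.3003)<.04);Q=W[m];t=Q[Q[:,2]>.043]
print(m.sum(),cv2.minEnclosingCircle(t[:,:2].astype(np.float32)),Q[:,2].max(),np.percentile(Q[:,2],90))
E
```

```text
t 27.48 pos [ 0.4424 -0.3006  0.1391] rot [ 1.7998e+02 -1.1000e-01 -8.5500e+00] w 0.0424 F [-0.2  0.7  0.4] gf 0.0 q [-0.23  0.21 -0.43  0.   -0.93  1.65]
turn(deg tool) [ 1.000e-02 -1.200e-01  1.065e+01] then shift [-0.0607 -0.2947  0.0021]
1497 ((0.44164127111434937, -0.2999299168586731), 0.01527031697332859) 0.048354990265947626 0.046515927015070076
```

Bead 1 is standing at (.4416,-.2999) with its top at 46 mm. Now bead 3.

Emit:
move_arm --rows "0 0 5.3 0 0 0 0.042;0 0 5.3 0 0 0 0.042;0 0 0 -0.01 -0.05 0 0.042;0 0 0 -0.01 -0.05 0 0.042;0 0 0 -0.01 -0.05 0 0.042;0 0 0 -0.01 -0.05 0 0.042;0 0 0 -0.01 -0.05 0 0.042;0 0 0 -0.01 -0.044 0 0.042"

```text
t: 28.52
eef_pos: [0.4817, -0.0011, 0.1371]
ee_rot: [-3.141, -0.0, -0.334]
force: [0.1, 0.1, 0.1]
width: 0.0419
gripper_force: 0.0
```

Emit:
move_arm --rows "0 0 0 0 0 0 0.042;0 0 0 0 0 0 0.042;0 0 0 0 0 0 0.042"

```text
t: 28.9
eef_pos: [0.4814, -0.0038, 0.1369]
ee_rot: [3.141, 0.0, -0.336]
force: [0.3, -1.0, -0.8]
width: 0.0419
gripper_force: 0.0
```

```bash
python3 go.py .482 -.0023 .0275 -19.2; python3 - <<'E'
from wr import *
p,d,W=wcloud()
m=((W[...,2]>.044)&(W[...,2]<.056)&(d>0)).astype(np.uint8)
n,l,st,ce=cv2.connectedComponentsWithStats(m)
for i in range(1,n):
    if st[i,4]>700:
        Q=W[(l==i)];print(st[i,4],ce[i].round(0),cv2.minEnclosingCircle(Q[:,:2].astype(np.float32)),Q[:,2].max().round(4))
E
```

```text
t 28.9 pos [ 0.4814 -0.0038  0.1369] rot [ 1.7999e+02  2.0000e-02 -1.9220e+01] w 0.0419 F [ 0.3 -1.  -0.8] gf 0.0 q [ 0.4   0.13 -0.54 -0.   -0.9   0.83]
turn(deg tool) [ 0.01  0.02 -0.02] then shift [ 1.000e-04 -1.600e-03  1.094e-01]
1421 [187. 212.] ((0.5039452314376831, 0.05978867784142494), 0.01679471880197525) 0.0532
1397 [279. 212.] ((0.4819806218147278, -0.002559868386015296), 0.016656123101711273) 0.0529
1402 [370. 212.] ((0.4605374038219452, -0.06448046118021011), 0.016679808497428894) 0.0528
```

Emit:
move_arm --rows "0 0 0 0 -0.0013 0.03 0.041;0 0 0 0 0 0.03 0.041;0 0 0 0 0 0.02 0.041;0 0 0 0 0 0.015 0.041;0 0 0 0 0 0.0095 0.041;0 0 0 0 0 0.005 0.041;0 0 0 0 0 0 0.041;0 0 0 0 0 0 0.025" --squeeze 20

```text
t: 29.95
eef_pos: [0.4824, -0.0016, 0.028]
ee_rot: [-3.141, -0.001, -0.334]
force: [-0.2, -0.9, 1.2]
width: 0.0358
gripper_force: 0.0
```

Emit:
move_arm --rows "0 0 0 0 0 0 0.025;0 0 0 0 0 0 0.025;0 0 0 0 0 0 0.025"

```text
t: 30.32
eef_pos: [0.4824, -0.0016, 0.028]
ee_rot: [-3.141, -0.001, -0.334]
force: [-0.4, -0.6, 5.8]
width: 0.0321
gripper_force: 20.0
```

Emit:
move_arm --rows "0 0 0 0 0 -0.015 0.025;0 0 0 0 0 -0.03 0.025;0 0 0 0 0 -0.04 0.025;0 0 0 0.005 0.015 -0.025 0.025;0 0 0 0.0155 0.041 0 0.025;0 0 0 0.0155 0.041 0 0.025;0 0 0 0.0155 0.041 0 0.025;0 0 0 0.0155 0.041 0 0.025"

```text
t: 31.32
eef_pos: [0.4864, -0.194, 0.1374]
ee_rot: [-3.141, 0.0, -0.334]
force: [1.1, 0.5, 0.7]
width: 0.032
gripper_force: 20.0
```

Emit:
move_arm --rows "0 0 0 0.0155 0.041 0 0.025;0 0 0 0.0155 0.041 0 0.025;0 0 0 0.011 0.025 0 0.025;0 0 -5.3 0 0 0 0.025;0 0 -5.3 0 0 0 0.025;0 0 0 0 0 0 0.025;0 0 0 0 0 0 0.025"

```text
t: 32.2
eef_pos: [0.4911, -0.3075, 0.1374]
ee_rot: [-3.141, 0.0, -0.151]
force: [-0.2, -0.4, -0.6]
width: 0.032
gripper_force: 20.0
```

```bash
python3 go.py .491 -.308 .023 -8.6
```

```text
t 32.2 pos [ 0.4911 -0.3075  0.1374] rot [-1.7999e+02  2.0000e-02 -8.6700e+00] w 0.032 F [-0.2 -0.4 -0.6] gf 20.0 q [-0.22  0.28 -0.33 -0.   -0.95  1.64]
turn(deg tool) [-0.01  0.02 -0.07] then shift [-0.      0.0005  0.1144]
```

Emit:
move_arm --rows "0 0 0 0 0 0.02 0.025;0 0 0 0 0 0.03 0.025;0 0 0 0 0 0.025 0.025;0 0 0 0 0 0.02 0.025;0 0 0 0 0 0.01 0.025;0 0 0 0 0 0.005 0.025;0 0 0 0 0 0 0.025;0 0 0 0 0 0.001 0.025"

```text
t: 33.2
eef_pos: [0.4918, -0.3078, 0.0273]
ee_rot: [3.141, -0.001, -0.149]
force: [-0.0, -0.6, 0.7]
width: 0.0321
gripper_force: 20.0
```

Emit:
move_arm --rows "0 0 0 0 0 0.001 0.025;0 0 0 0 0 0.001 0.025;0 0 0 0 0 0 0.025"

```text
t: 33.58
eef_pos: [0.4912, -0.3076, 0.0246]
ee_rot: [3.142, -0.0, -0.149]
force: [0.5, 0.9, 0.4]
width: 0.0323
gripper_force: 20.0
```

Emit:
move_arm --rows "0 0 0 0 0 0.001 0.025;0 0 0 0 0 0.0007 0.025;0 0 0 0 0 0 0.025"

```text
t: 33.95
eef_pos: [0.4912, -0.3077, 0.0231]
ee_rot: [3.142, -0.0, -0.149]
force: [-1.3, 0.4, 3.4]
width: 0.0323
gripper_force: 20.0
```

Emit:
move_arm --rows "0 0 0 0 0 0 0.034;0 0 0 0 0 0 0.037;0 0 0 0 0 0 0.042;0 0 0 0 0 0 0.042;0 0 0 0 0 -0.02 0.042;0 0 0 0 0 -0.03 0.042;0 0 0 0 0 -0.04 0.042;0 0 0 0 0 -0.025 0.042"

```text
t: 34.95
eef_pos: [0.4918, -0.3079, 0.1399]
ee_rot: [3.141, -0.002, -0.149]
force: [-0.2, -0.3, -0.0]
width: 0.0422
gripper_force: 0.0
```

Emit:
move_arm --rows "0 0 0 0 0 -0.03 0.042;0 0 0 0 0 0 0.042;0 0 0 0 0 0 0.042"

```text
t: 35.33
eef_pos: [0.4908, -0.3074, 0.1675]
ee_rot: [-3.141, 0.0, -0.15]
force: [-0.2, -0.2, -0.3]
width: 0.0423
gripper_force: 0.0
```

```bash
python3 - <<'E'
from wr import *
s=arm.get_state();print(s['t'],s['eef_pos'],s['force'])
p,d,W=wcloud();q,e=arm.grab_frame('top');T=cloud('top',q,e)
def f(W,d,c,lo,hi,r=.026):
  m=(W[...,2]>lo)&(W[...,2]<hi)&(d>0)&(np.hypot(W[...,0]-c[0],W[...,1]-c[1])<r);Q=W[m]
  print(c,m.sum(),*( [np.round(cv2.minEnclosingCircle(Q[:,:2].astype(np.float32))[0],4),Q[:,2].max().round(4)] if len(Q) else []))
for c in((.4416,-.2999),(.491,-.3078),(.558,-.295)):f(W,d,c,.04,.06)
print('top')
for c in((.4416,-.2999),(.5028,.0598),(.4602,-.0652),(.525,.1215),(.4812,-.0028)):f(T,e,c,.042,.056)
f(T,e,(.445,.314),.13,.16);f(T,e,(.3973,.0577),.09,.14);f(T,e,(.606,.0257),.06,.09,.045)
E
```

```text
35.325 [ 0.4908266  -0.30743134  0.16747698] [-0.18039819 -0.20452814 -0.25750749]
(0.4416, -0.2999) 923 [ 0.4418 -0.3002] 0.0477
(0.491, -0.3078) 1063 [ 0.4912 -0.3074] 0.0482
(0.558, -0.295) 1507 [ 0.5586 -0.2952] 0.0586
top
(0.4416, -0.2999) 0
(0.5028, 0.0598) 135 [0.5027 0.0594] 0.0559
(0.4602, -0.0652) 142 [ 0.4598 -0.0651] 0.0557
(0.525, 0.1215) 0
(0.4812, -0.0028) 0
(0.445, 0.314) 50 [0.4449 0.3154] 0.1574
(0.3973, 0.0577) 137 [0.3987 0.0571] 0.1259
(0.606, 0.0257) 237 [0.6068 0.0256] 0.0898
```

Everything checks out: both blind beads stand in the tray, the sound ones are in their nests, the tool is hanging and the bystanders haven't moved. Handing in.

```bash
python3 -c "
from station import arm
print(arm.job_done())"
```

```text
the job is handed in; nothing more can be done
None
```

Job handed in at about 35 s: beads 1 and 3 were blind and stand upright in the seconds tray, beads 2 and 4 were sound and are still in their nests, the needle tool hangs in its stand, and the pot, bottle and egg cup did not move; hand-in returned no verdict, and the two decoy needle tools toppled onto the table near the start without the robot touching them.

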